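# Stop the stone mill and draw out its bowl tray

## Robot

A 6-joint arm with a two-finger parallel gripper is mounted at the origin on the work surface. World frame = base frame: x ahead of the robot, y to its left, z up, the work surface at z = 0. Lengths are in m, angles in rad, forces in N, time in s.
With the tool pointing down it reaches from about 0.25 to 0.775 m from the base axis. Payload 8.9 kg.
Tool frame: the origin (TCP) lies between the finger pads; the fingertips stand 8 mm ahead of it and the grasp point (between the pads) lies 11 mm behind it; z points along the fingers, y is the line along which they close (so a half turn about z gives the same grasp; the last joint's range is limited). The gripper opens to 85 mm and grips with 20 to 120 N. Pads are 22 mm wide; open, the fingers measure 114 mm over their backs; the gripper's body (76 mm by 85 mm) begins 54 mm behind the grasp point. The pads swing forward as they close: fully open they stand 13 mm farther back than shut.
Start: joints at [-1.471, 0.291, -0.153, 1.127, 0, 1.431], TCP at [0.124, -0.51, 0.239] pointing down, gripper open.
Joint ranges: [-2.52, 2.52], [-0.91, 1.74], [-1.3, 1.37], [-1.96, 2.02], [-1.52, 1.47], [-3.14, 3.14]. Speed limits (rad/s): [2.22, 2.22, 2.79, 3.14, 3.14, 3.14].

## Interface

Orientations are given as [roll, pitch, yaw] about the fixed x, y, z axes, in that order (R = Rz(yaw) Ry(pitch) Rx(roll)).
In Python, from plant import ctrl gives the robot as it stands. The module is installed in compiled form; this text tells all that it offers.
- The arm moves only by the tool arm_command, never from a script. Its argument "moves" is a list of rows, each a list of 2 entries, a list of its own where there are three numbers: the shift along the tool's x, y, z in mm, then the turn, a rotation vector about the tool's x, y, z in rad. In form: [[[dx, dy, dz], [rx, ry, rz]], ...]. A call has 1 to 20 rows; each row shifts and turns the commanded pose from where the row before left it, along the tool's axes as they then stand; what a row does not reach is not made up. A row lasts 1/10 s, in which the tool goes at most 50 mm and 8.59 degrees, less where a joint would pass 70% of its speed; a pose out of reach is approached as far as the arm can. A call is refused whole if a number of a shift passes 50 or a number of a turn 0.15, either way. A call with a gripper value outside its range is refused whole. "jaw" is the closure, from 0 (fully open) to 1 (shut), set as the call begins (left out, the last holds). The fingers move at their own pace and stop on an object; "squeeze" is the grip in N (left out, the last holds). Time passes only in rows, so rows that do not move let the fingers close. It gives the time, the measured TCP pose, the force, the opening and the grip force at its end, in the units of the state.
- ctrl.get_obs(): the state, without advancing time (a new reading comes with each control period).
- ctrl.get_image(name): name is "side" or "top"; returns a dict with "image" (400x640x3 uint8, red, green, blue), "K" (3x3 intrinsics, pixels), "k1" (the pictures are not rectified: a ray, as slopes to the right and down, at radius r is drawn at 1 + k1 r^2 times it, then the intrinsics apply), "cam_to_world" (4x4, takes a point from camera to world coordinates). Camera axes: x right, y down, z forward; pixel columns grow to the right and rows downward; lengths in m; the calibration is good to about 2 mm. A picture is of the moment at which its call begins. There is no depth.
- ctrl.hand_in(): hands the job in; it is judged then, once.
Trained networks look in the newest picture that a camera, given by its name, has taken for a name from the list of things; names that differ only in an ending like _2 or _b are one class to them, and where a whole thing is asked for, a point or a joint stands for the part that bears it (a point fixed in the world has none). Each returns a list of dicts, best first, with "confidence" (0 to 1); they miss things now and then, are a little off and sometimes report something else, mostly with a low value. They report only what shows in the picture. A call takes as long as a camera call. They do not tell look-alikes from the thing itself.
- ctrl.find_in(camera, thing): "rect" ([left, top, right, bottom] in pixels, round what is visible of it).
- ctrl.outline_of(camera, thing): "region" (400x640 bool, what is visible of it) and "rect" ([left, top, right, bottom] in pixels, round what is visible of it).
The state is a dict: "t": time; "qpos": joint angles; "qvel": joint speeds; "tau": joint torques, N m; "tool_pos": TCP position; "ee_rot": TCP orientation; "force": force on the tool from outside, world axes, zero at the start; "ft_torque": the same for the moment, N m; "opening": finger opening in m; "gripper_force": force on a finger pad.
Only numpy, scipy, OpenCV 4.12 (cv2) and the standard library are available. Lean on these libraries where they do the work, as an engineer would, in place of code of your own. Each camera call takes 0.05 s, during which the arm holds its last target. There are 200 camera calls.

## Task

Stop the mill by pressing the red button on the yellow box fully down (leave the green one alone). Then hook a fingertip behind the upright lip of the steel tray and draw the tray gently all the way out along its rails, so that the bowl rides out standing on it and can be fetched. Pull only on the inner side of the lip: do not pinch the lip or touch its blue front, do not touch, lift or tip the bowl, and leave everything else where it is.

Things in the scene. Friction and masses are not known exactly. Their poses are not given: they have to be found in the camera images.
- stop_button_top (a point): centre of the top of the red push button (35 mm across, pressed straight down, sprung, about 5 N at the bottom of its 6 mm travel) on a fixed yellow box 85 x 85 x 45 mm; it may stand left or right of the tray
- stop_button (a joint): travel of the red button, m: 0 up, 0.006 fully down; it springs back. It counts as pressed beyond 0.0045
- start_button (a joint): travel of the green button on the grey box (same size as the red one's box), m: 0 up, 0.006 down; not to be pressed
- start_button_top (a point): centre of the top of the green push button on the grey box
- tray_lip (a point): middle of the top edge of the INNER face of the steel tray's lip; moves with the tray. x: level, from the lip towards the mill (the tray is drawn out along -x); y: along the lip; z: up. The lip is an upright plate 150 mm long in y, 10 mm thick with its blue front (on the -x side of this point), top 40 mm above the table
- tray_bed (a point): point on the tray floor's upper face (12 mm above the table), 150 mm behind the lip's inner face, near which the bowl stands; axes as tray_lip. The floor is 142 mm wide between side rims 8 mm high, and free, with nothing above it, from the lip back to the bowl: at least 80 mm
- tray (a joint): how far the tray is drawn out, m: 0 fully in, 0.15 at its stop; starts 0 to 0.02; sliding friction about 2.5 N plus 10 N per m/s; it stays where it is left
- tray_face: the blue front of the lip, a plate 5 x 150 x 32 mm fixed to its outer side; origin at the middle of its lower edge, axes as tray_lip; not to be touched
- bowl: loose terracotta bowl standing on the tray, 100 mm across the rim, 55 mm high, about 0.25 kg; origin at the centre of its underside, z up
- mill: fixed stone mill on four log posts, 235 mm high, over the inner end of the tray; origin on the table, 195 mm behind the lip's inner face when the tray is in; x points away from the lip, along the rails. Its stone, 240 mm across, is centred 80 mm along x; its spout reaches to 73 mm before the origin, 114 to 140 mm above the table
- cup: loose blue cup, 68 mm across, 65 mm high, beside the tray (either side); origin under its centre; bystander
- jar: loose amber jar, 64 mm across, 75 mm high, beside the tray (either side); origin under its centre; bystander
- oil_bottle: loose amber bottle, 60 mm across, 170 mm high, to the far left; bystander
- basket: loose round woven basket, 120 mm across, 60 mm high, to the far right; bystander
There are look-alikes about, which are no part of the job. What is shaped like the part that bears stop_button_top but purple or turquoise is not meant. What is shaped like the bowl but purple is not meant.

How it is judged:
By the outcome, as a careful person would: the job done as asked, in the order asked, and still so for the second after the job is handed in, with the robot touching nothing.
It also fails if it takes over 64 s, if anything falls off the work surface, if the arm or the gripper's body presses on something with over 40 N, if the wrist force passes 120 N, or if a joint passes its speed limit or range.

## Working session

There is one attempt and no reset: what is moved stays moved. The work goes in short steps, Python scripts to look and compute and a tool call to move; the robot and the scene stay as the last step left them, time stands still between calls to the robot, and variables do not carry over. Pictures are saved under pics/ and viewed, at most 10 in all, crops included, and the job is handed in when it is done.

Besides the shell and the picture viewer there is one more tool, called after "Emit:" as name([rows], argument=value, ...), one row to a line, values as JSON. arm_command: Moves the arm, as the interface text tells. Its arguments: {"type":"object","properties":{"moves":{"type":"array","items":{"type":"array"}},"jaw":{"type":"number"},"squeeze":{"type":"number"}},"required":["moves"]}

```bash
mkdir -p pics
cat > h.py <<'E'
import numpy as np, cv2
from plant import ctrl
def ray(im,u,v):
    K=im["K"];d=np.array([im["k1"],0,0,0,0],float)
    # own model: drawn = ray*(1+k1 r^2)
    p=cv2.undistortPoints(np.array([[[u,v]]],float),K,d)[0,0]
    T=im["cam_to_world"];return T[:3,3],T[:3,:3]@np.array([p[0],p[1],1])
def at_z(im,u,v,z):
    o,d=ray(im,u,v);return o+d*(z-o[2])/d[2]
def proj(im,P):
    T=np.linalg.inv(im["cam_to_world"]);q=T[:3,:3]@np.array(P)+T[:3,3]
    s=q[:2]/q[2];s=s*(1+im["k1"]*(s@s));K=im["K"];return K[0,0]*s[0]+K[0,2],K[1,1]*s[1]+K[1,2]
E
python3 - <<'E'
from h import *
for c in("top","side"):
    im=ctrl.get_image(c);cv2.imwrite(f"pics/{c}0.png",im["image"][:,:,::-1])
    print(c,im["cam_to_world"][:3,3].round(3))
    for t in("stop_button_top","start_button_top","tray_lip","tray_face","bowl","mill","cup","jar"):
        for r in ctrl.find_in(c,t)[:4]: print(t,round(r["confidence"],2),np.round(r["rect"]))
o=ctrl.get_obs();print(o)
E
```

```text
top [ 0.491 -0.038  1.534]
stop_button_top 0.6 [422. 228. 434. 236.]
stop_button_top 0.44 [468. 274. 480. 286.]
start_button_top 0.65 [171. 233. 186. 247.]
bowl 0.85 [255. 251. 293. 286.]
bowl 0.72 [308. 162. 338. 188.]
bowl 0.57 [233. 124. 267. 157.]
bowl 0.57 [148. 184. 179. 206.]
mill 0.69 [276.  83. 362. 226.]
mill 0.31 [151. 183. 178. 206.]
cup 0.85 [261. 187. 285. 206.]
cup 0.23 [300. 158. 359. 225.]
jar 0.96 [372. 186. 391. 205.]
side [0.023 0.815 0.74 ]
stop_button_top 0.58 [156. 258. 195. 333.]
stop_button_top 0.48 [386. 161. 394. 169.]
stop_button_top 0.47 [418. 188. 424. 201.]
start_button_top 0.59 [226. 310. 244. 322.]
tray_lip 0.81 [246. 183. 344. 236.]
tray_face 0.57 [318. 198. 345. 236.]
bowl 0.8 [325. 245. 365. 275.]
bowl 0.7 [191. 211. 227. 240.]
bowl 0.61 [266. 185. 303. 210.]
mill 0.63 [188. 125. 348. 235.]
jar 0.79 [327. 164. 347. 195.]
{'t': 0.9, 'qpos': array([-1.47128396e+00,  2.90747282e-01, -1.53378145e-01,  1.12670044e+00,
       -6.09651050e-06,  1.43149396e+00]), 'qvel': array([-0.00082487, -0.00087542, -0.00123144,  0.00010511, -0.00130469,
       -0.00013271]), 'tau': array([ 8.77088787e-04, -5.37008679e+01,  3.31646061e+01,  1.36143859e-03,
       -2.87460316e-04, -6.51560043e-06]), 'tool_pos': array([ 0.12419073, -0.51010731,  0.23928869]), 'ee_rot': array([-3.14156255e+00,  1.93597428e-06,  2.38814738e-01]), 'force': array([ 0.080652  , -0.69637751, -0.10008126]), 'ft_torque': array([ 0.01359735,  0.05012768, -0.0218672 ]), 'gripper_force': 0.0, 'opening': 0.08562156702016523}
```

View pics/top0.png

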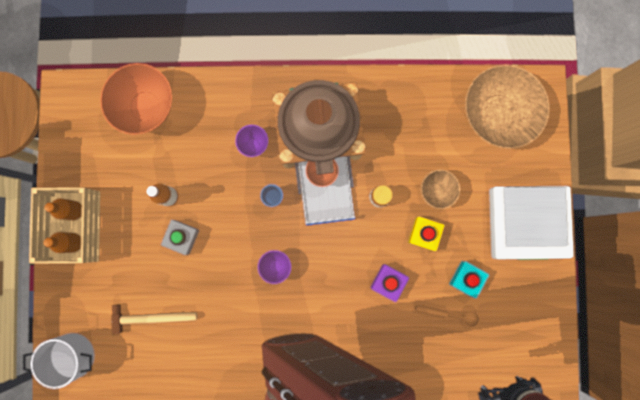

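View pics/side0.png

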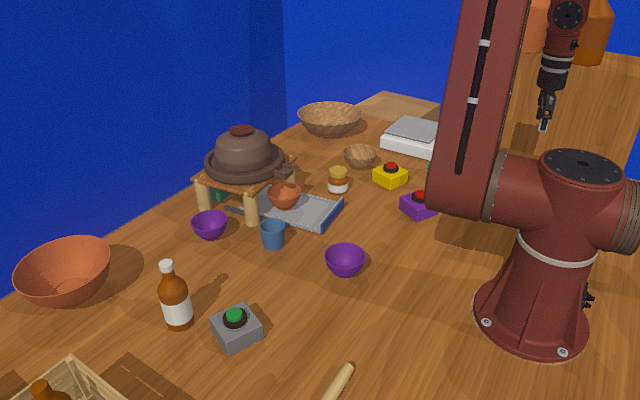

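Top view shows three red-buttoned boxes: yellow (428,234), purple (391,284) and turquoise (472,281). I choose the yellow one. The terracotta bowl is on the tray at (322,172), with purple look-alikes at (252,140) and (274,267). The tray lip runs from about (305,222) to (355,217).

Run:
```python
from h import *
t=ctrl.get_image("top");s=ctrl.get_image("side")
def red(im,r):
    x0,y0,x1,y1=r;h=cv2.cvtColor(im["image"][y0:y1,x0:x1],cv2.COLOR_RGB2HSV)
    m=((h[...,0]<8)|(h[...,0]>172))&(h[...,1]>170)&(h[...,2]>90)
    v,u=np.nonzero(m);return u.mean()+x0,v.mean()+y0,len(u),(u.min()+x0,v.min()+y0,u.max()+x0,v.max()+y0)
a=red(t,(408,212,450,254));b=red(s,(370,155,412,190));print(a,b)
o1,d1=ray(t,*a[:2]);o2,d2=ray(s,*b[:2])
k=np.linalg.lstsq(np.c_[d1,-d2],o2-o1,rcond=None)[0];p,q=o1+k[0]*d1,o2+k[1]*d2;print("tri",p,q)
print([at_z(t,*a[:2],z).round(4) for z in(.05,.06)])
A=cv2.resize(t["image"][145:260,290:460],None,fx=4.6,fy=4.6,interpolation=cv2.INTER_CUBIC)
B=cv2.resize(s["image"][155:245,240:420],None,fx=4.4,fy=4.4,interpolation=cv2.INTER_CUBIC)
cv2.imwrite("pics/A.png",A[:,:,::-1]);cv2.imwrite("pics/B.png",B[:,:,::-1])
```

```text
(np.float64(428.46086956521737), np.float64(233.22608695652173), 115, (np.int64(423), np.int64(228), np.int64(434), np.int64(239))) (np.float64(390.5), np.float64(165.0), 64, (np.int64(386), np.int64(162), np.int64(395), np.int64(168)))
tri [ 0.51658945 -0.37501801  0.06063133] [ 0.51727914 -0.3746965   0.06056992]
[array([ 0.5168, -0.3774,  0.05  ]), array([ 0.5166, -0.3752,  0.06  ])]
```

View pics/A.png

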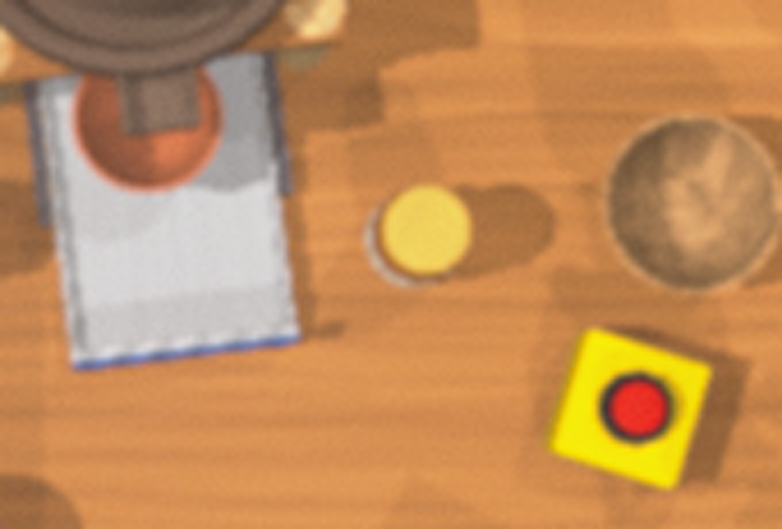

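View pics/B.png

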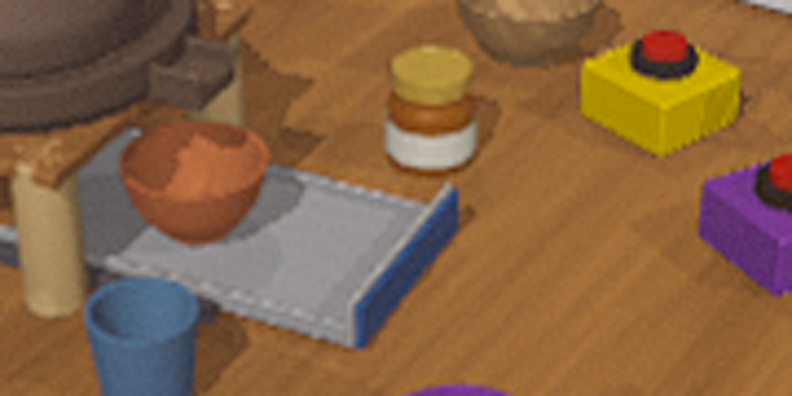

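Crops confirm it: the yellow box with the red button is at full-image (428,233). The lip's blue front edge runs (306,224)–(355,219) and is free on its inner side, and the bowl rim's front edge is at (322,186), under the spout. Next I fit the lip pose.

Run:
```python
from h import *
t=ctrl.get_image("top");s=ctrl.get_image("side")
f=lambda p,o,k:(o[0]+p[0]/k-.5+.5/k*0,o[1]+p[1]/k-.5)
for im,o,k,pts in((t,(290,145),4.6,[(75,367),(300,341)]),(s,(240,155),4.4,[(357,302),(457,190)])):
    P=[at_z(im,*f(p,o,k),.04) for p in pts]
    d=P[1]-P[0];print(np.round(P,4),np.linalg.norm(d),"yaw of -x normal",np.degrees(np.arctan2(d[0],-d[1])))
# spine from rims
e=[at_z(t,*f(p,(290,145),4.6),.02) for p in((75,352),(42,90),(297,330),(268,60))]
for a,b in((0,1),(2,3)):d=e[b]-e[a];print(np.round(e[a],4),np.round(e[b],4),np.degrees(np.arctan2(d[1],d[0])))
# bowl rim circle
P=[at_z(t,*f(p,(290,145),4.6),.067) for p in((77,115),(221,115),(150,190))];print("bowl rim pts",np.round(P,4))
P=at_z(t,*f((427,230),(290,145),4.6),.075);print("jar",P)
```

```text
[[ 0.5474 -0.0094  0.04  ]
 [ 0.5632 -0.1572  0.04  ]] 0.14869071822147314 yaw of -x normal 6.07505684742947
[[ 0.551  -0.0092  0.04  ]
 [ 0.5633 -0.1524  0.04  ]] 0.14370999794030972 yaw of -x normal 4.907458091168973
[ 0.5582 -0.0091  0.02  ] [0.7342 0.0118 0.02  ] 6.745162908442847
[ 0.5715 -0.1569  0.02  ] [ 0.7532 -0.1402  0.02  ] 5.275524468397197
bowl rim pts [[ 0.7101 -0.0124  0.067 ]
 [ 0.7092 -0.1059  0.067 ]
 [ 0.6606 -0.0593  0.067 ]]
jar [ 0.63226933 -0.2373477   0.075     ]
```

Emit:
arm_command([
  [[0,0,0],[0,0,0.067]],
  [[0,0,0],[0,0,0.067]],
  [[15,-3,0],[0,0,0]],
  [[30,-7,0],[0,0,0]],
  [[35,-8,0],[0,0,0]],
  [[35,-8,0],[0,0,0]],
  [[35,-8,0],[0,0,0]],
  [[35,-8,0],[0,0,0]],
  [[35,-8,0],[0,0,0]],
  [[35,-8,0],[0,0,0]],
  [[35,-8,0],[0,0,0]],
  [[35,-8,0],[0,0,10]],
  [[35,-8,20],[0,0,0]],
  [[25,-6,20],[0,0,0]],
  [[19,-5,20],[0,0,0]],
  [[0,0,20],[0,0,0]],
  [[0,0,20],[0,0,0]],
  [[0,0,0],[0,0,0]],
], jaw=1)

```text
out of range: row 12 has 10, outside -0.15 to 0.15
```

Emit:
arm_command([
  [[0,0,0],[0,0,0.067]],
  [[0,0,0],[0,0,0.067]],
  [[15,-3,0],[0,0,0]],
  [[30,-7,0],[0,0,0]],
  [[35,-8,0],[0,0,0]],
  [[35,-8,0],[0,0,0]],
  [[35,-8,0],[0,0,0]],
  [[35,-8,0],[0,0,0]],
  [[35,-8,0],[0,0,0]],
  [[35,-8,0],[0,0,0]],
  [[35,-8,0],[0,0,0]],
  [[35,-8,0],[0,0,0]],
  [[35,-8,20],[0,0,0]],
  [[25,-6,20],[0,0,0]],
  [[19,-5,20],[0,0,0]],
  [[0,0,20],[0,0,0]],
  [[0,0,20],[0,0,0]],
  [[0,0,0],[0,0,0]],
], jaw=1)

```text
t: 2.9
tool_pos: [0.5155, -0.3731, 0.1365]
ee_rot: [-3.138, 0.003, 0.107]
force: [-0.1, 0.8, 0.2]
opening: 0.0002
gripper_force: 0.0
```

Emit:
arm_command([
  [[1,2,15],[0,0,0]],
  [[0,0,20],[0,0,0]],
  [[0,0,15],[0,0,0]],
  [[0,0,8],[0,0,0]],
  [[0,0,0],[0,0,0]],
  [[0,0,0],[0,0,0]],
])

```text
t: 3.5
tool_pos: [0.5178, -0.3776, 0.082]
ee_rot: [3.141, -0.001, 0.105]
force: [0.5, -0.5, 1.1]
opening: -0.0001
gripper_force: 0.0
```

Run:
```python
from h import *
print(ctrl.get_obs()["tool_pos"])
s=ctrl.get_image("side");t=ctrl.get_image("top")
B=cv2.resize(s["image"][115:195,350:450],None,fx=4,fy=4,interpolation=cv2.INTER_CUBIC)
A=cv2.resize(t["image"][190:270,380:480],None,fx=4,fy=4,interpolation=cv2.INTER_CUBIC)
cv2.imwrite("pics/C.png",np.hstack([B,A])[:,:,::-1])
```

```text
[ 0.5178397  -0.37759847  0.08204209]
```

View pics/C.png

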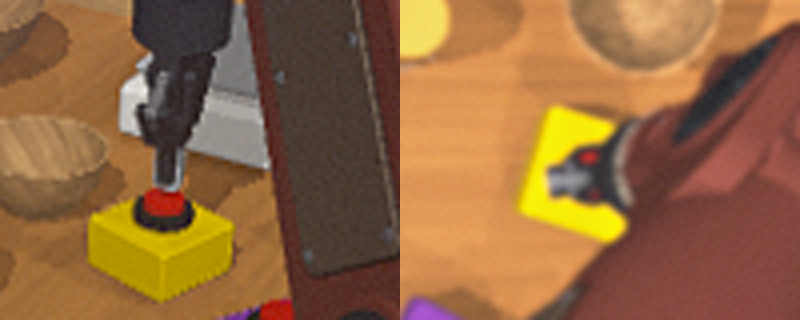

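The side crop shows the shut fingertips standing just above the red button, near its centre. Next: a small correction, then press.

Emit:
arm_command([
  [[-1,-2,6],[0,0,0]],
  [[0,0,5],[0,0,0]],
  [[0,0,3],[0,0,0]],
  [[0,0,2],[0,0,0]],
  [[0,0,2],[0,0,0]],
  [[0,0,0],[0,0,0]],
  [[0,0,0],[0,0,0]],
])

```text
t: 4.3
tool_pos: [0.5168, -0.3758, 0.0683]
ee_rot: [3.139, -0.002, 0.105]
force: [-12.6, 10.4, 48.4]
opening: -0.0001
gripper_force: 24.2
```

Emit:
arm_command([
  [[0,0,-1],[0,0,0]],
  [[0,0,0],[0,0,0]],
  [[0,0,0],[0,0,0]],
])

```text
t: 4.6
tool_pos: [0.5168, -0.3758, 0.0685]
ee_rot: [3.139, -0.002, 0.105]
force: [-10.1, 8.5, 40.1]
opening: 0.0005
gripper_force: 20.2
```

Run:
```python
from h import *
print(ctrl.get_obs()["tool_pos"],ctrl.get_obs()["force"])
s=ctrl.get_image("side")
B=cv2.resize(s["image"][125:185,360:430],None,fx=8,fy=8,interpolation=cv2.INTER_CUBIC)
cv2.imwrite("pics/D.png",B[:,:,::-1])
```

```text
[ 0.51677425 -0.37576013  0.06845559] [-10.12012639   8.52943988  40.08854077]
```

View pics/D.png

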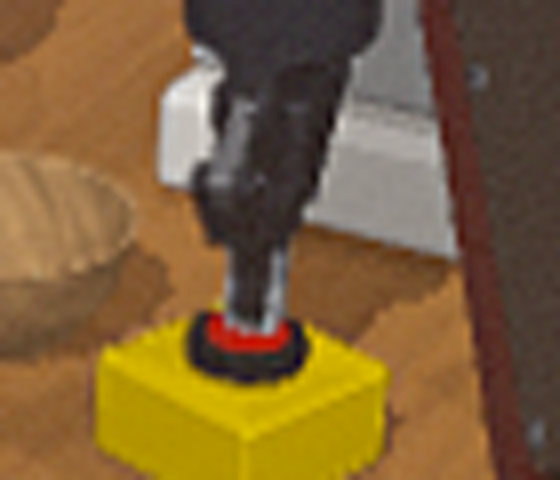

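The red button is sunk into its ring and resists at 40 N, so it is fully down. Next: lift and go over to behind the lip.

Emit:
arm_command([
  [[0,0,-5],[0,0,0]],
  [[0,0,-15],[0,0,0]],
  [[0,0,-30],[0,0,0]],
  [[0,0,-35],[0,0,0]],
  [[0,0,-35],[0,0,0]],
  [[5,-15,0],[0,0,0]],
  [[11,-30,0],[0,0,0]],
  [[13,-35,0],[0,0,0]],
  [[13,-35,0],[0,0,0]],
  [[13,-35,0],[0,0,0]],
  [[13,-35,0],[0,0,0]],
  [[13,-35,0],[0,0,0]],
  [[13,-35,0],[0,0,0]],
  [[9,-22,0],[0,0,0]],
  [[4,-10,0],[0,0,0]],
  [[0,0,0],[0,0,0]],
  [[0,0,0],[0,0,0]],
  [[0,0,0],[0,0,0]],
])

```text
t: 6.45
tool_pos: [0.5923, -0.08, 0.1841]
ee_rot: [3.141, 0.0, 0.103]
force: [-0.4, -0.2, 0.2]
opening: 0.0004
gripper_force: 0.0
```

Emit:
arm_command([
  [[0,0,20],[0,0,0]],
  [[0,0,35],[0,0,0]],
  [[0,0,35],[0,0,0]],
  [[0,0,25],[0,0,0]],
  [[0,0,8],[0,0,0]],
  [[0,0,0],[0,0,0]],
  [[0,0,0],[0,0,0]],
])

```text
t: 7.15
tool_pos: [0.5934, -0.0794, 0.0625]
ee_rot: [3.141, -0.002, 0.104]
force: [-0.0, -0.3, 0.5]
opening: -0.0001
gripper_force: 0.0
```

Run:
```python
from h import *
print(ctrl.get_obs()["tool_pos"])
s=ctrl.get_image("side")
B=cv2.resize(s["image"][125:245,220:380],None,fx=4.8,fy=4.8,interpolation=cv2.INTER_CUBIC)
cv2.imwrite("pics/E.png",B[:,:,::-1])
```

```text
[ 0.59342636 -0.07943735  0.06252674]
```

View pics/E.png

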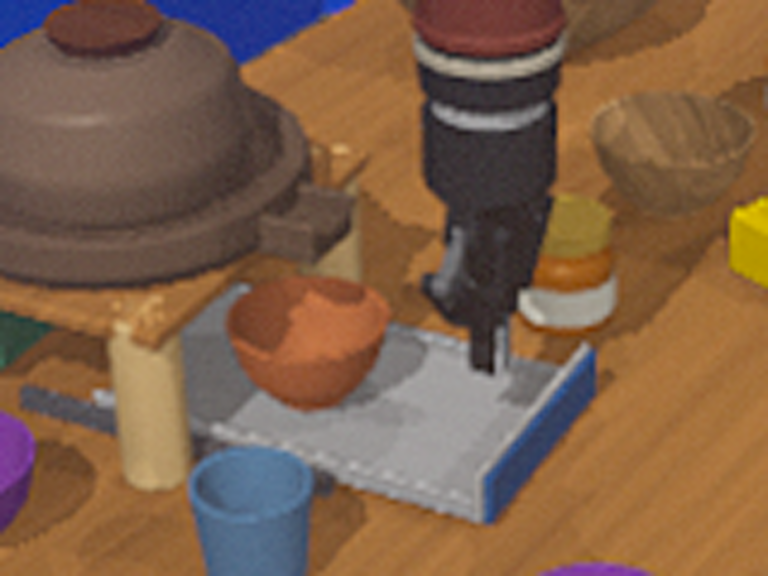

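The fingertip (crop (487,370)) stands over the tray floor, clear behind the lip and well away from the bowl. Next: go down to tip height of about 24 mm and ease towards the lip.

Emit:
arm_command([
  [[0,0,8],[0,0,0]],
  [[0,0,12],[0,0,0]],
  [[0,0,7],[0,0,0]],
  [[0,0,3],[0,0,0]],
  [[0,0,0],[0,0,0]],
  [[-2,0,0],[0,0,0]],
  [[-3,0,0],[0,0,0]],
  [[-3,0,0],[0,0,0]],
  [[-2,0,0],[0,0,0]],
  [[-1,0,0],[0,0,0]],
  [[-1,0,0],[0,0,0]],
  [[0,0,0],[0,0,0]],
])

```text
t: 8.4
tool_pos: [0.5806, -0.08, 0.0314]
ee_rot: [-3.142, -0.0, 0.105]
force: [-0.9, 0.1, -0.3]
opening: 0.0002
gripper_force: 0.0
```

Emit:
arm_command([
  [[-1,0,0],[0,0,0]],
  [[-1,0,0],[0,0,0]],
  [[-1,0,0],[0,0,0]],
  [[-1,0,0],[0,0,0]],
  [[-1,0,0],[0,0,0]],
  [[-1,0,0],[0,0,0]],
  [[-1,0,0],[0,0,0]],
  [[-1,0,0],[0,0,0]],
  [[-2,0,0],[0,0,0]],
  [[-2,0,0],[0,0,0]],
  [[-2,0,0],[0,0,0]],
  [[-2,0,0],[0,0,0]],
])

```text
t: 9.6
tool_pos: [0.5647, -0.0818, 0.0314]
ee_rot: [3.141, -0.0, 0.105]
force: [2.6, 0.7, -0.4]
opening: 0.0001
gripper_force: 1.3
```

Contact: 2.6 N along +x, so the tray is sliding. Continue gently.

Emit:
arm_command([
  [[-2,0,0],[0,0,0]],
  [[-3,0,0],[0,0,0]],
  [[-3,0,0],[0,0,0]],
  [[-4,0,0],[0,0,0]],
  [[-4,0,0],[0,0,0]],
  [[-4,0,0],[0,0,0]],
  [[-4,0,0],[0,0,0]],
  [[-4,0,0],[0,0,0]],
  [[-4,0,0],[0,0,0]],
  [[-4,0,0],[0,0,0]],
  [[-4,0,0],[0,0,0]],
  [[-4,0,0],[0,0,0]],
  [[-4,0,0],[0,0,0]],
  [[-4,0,0],[0,0,0]],
  [[-4,0,0],[0,0,0]],
  [[-4,0,0],[0,0,0]],
  [[-4,0,0],[0,0,0]],
  [[-4,0,0],[0,0,0]],
  [[-4,0,0],[0,0,0]],
  [[-4,0,0],[0,0,0]],
])

```text
t: 11.6
tool_pos: [0.4889, -0.0897, 0.0313]
ee_rot: [3.142, -0.0, 0.105]
force: [3.5, -0.5, 0.4]
opening: -0.0002
gripper_force: 1.4
```

Emit:
arm_command([
  [[-4,0,0],[0,0,0]],
  [[-4,0,0],[0,0,0]],
  [[-4,0,0],[0,0,0]],
  [[-4,0,0],[0,0,0]],
  [[-4,0,0],[0,0,0]],
  [[-4,0,0],[0,0,0]],
  [[-3,0,0],[0,0,0]],
  [[-3,0,0],[0,0,0]],
  [[-3,0,0],[0,0,0]],
  [[-2,0,0],[0,0,0]],
  [[-2,0,0],[0,0,0]],
  [[-2,0,0],[0,0,0]],
  [[-1,0,0],[0,0,0]],
  [[-1,0,0],[0,0,0]],
])

```text
t: 13.0
tool_pos: [0.4483, -0.0938, 0.0313]
ee_rot: [-3.141, 0.0, 0.105]
force: [3.4, 0.2, -0.9]
opening: -0.0001
gripper_force: 1.3
```

Emit:
arm_command([
  [[-1,0,0],[0,0,0]],
  [[-1,0,0],[0,0,0]],
  [[-1,0,0],[0,0,0]],
  [[-1,0,0],[0,0,0]],
  [[-1,0,0],[0,0,0]],
  [[-1,0,0],[0,0,0]],
  [[-1,0,0],[0,0,0]],
  [[-1,0,0],[0,0,0]],
  [[0,0,0],[0,0,0]],
  [[0,0,0],[0,0,0]],
])

```text
t: 14.0
tool_pos: [0.4402, -0.0947, 0.0313]
ee_rot: [-3.141, 0.001, 0.105]
force: [2.2, -0.7, -0.1]
opening: 0.0001
gripper_force: 0.7
```

Emit:
arm_command([
  [[-1,0,0],[0,0,0]],
  [[-1,0,0],[0,0,0]],
  [[-1,0,0],[0,0,0]],
  [[-1,0,0],[0,0,0]],
  [[-1,0,0],[0,0,0]],
  [[-1,0,0],[0,0,0]],
])

```text
t: 14.6
tool_pos: [0.4344, -0.0953, 0.0313]
ee_rot: [-3.142, 0.0, 0.105]
force: [2.2, 0.6, -0.1]
opening: 0.0004
gripper_force: 1.3
```

Emit:
arm_command([
  [[-1,0,0],[0,0,0]],
  [[-1,0,0],[0,0,0]],
  [[-1,0,0],[0,0,0]],
  [[-1,0,0],[0,0,0]],
  [[-1,0,0],[0,0,0]],
])

```text
t: 15.1
tool_pos: [0.4327, -0.0957, 0.0317]
ee_rot: [-3.141, -0.006, 0.105]
force: [16.4, 4.7, -11.3]
opening: -0.0001
gripper_force: 8.3
```

The force rises to 16 N, so the tray is at its stop. Next: ease off forward, then lift straight up.

Emit:
arm_command([
  [[2,0,0],[0,0,0]],
  [[3,0,0],[0,0,0]],
  [[4,0,0],[0,0,0]],
  [[4,0,0],[0,0,0]],
  [[3,0,0],[0,0,0]],
  [[2,0,0],[0,0,0]],
  [[0,0,0],[0,0,0]],
  [[0,0,-8],[0,0,0]],
  [[0,0,-15],[0,0,0]],
  [[0,0,-25],[0,0,0]],
  [[0,0,-35],[0,0,0]],
  [[0,0,-35],[0,0,0]],
  [[0,0,-35],[0,0,0]],
  [[0,0,-20],[0,0,0]],
  [[0,0,-10],[0,0,0]],
  [[0,0,0],[0,0,0]],
  [[0,0,0],[0,0,0]],
])

```text
t: 16.8
tool_pos: [0.4469, -0.0938, 0.2135]
ee_rot: [-3.141, 0.001, 0.105]
force: [-0.8, -0.7, -1.1]
opening: 0.0002
gripper_force: 0.0
```

Run:
```python
from h import *
print(ctrl.get_obs()["tool_pos"],ctrl.get_obs()["force"])
s=ctrl.get_image("side");cv2.imwrite("pics/F.png",s["image"][:,:,::-1])
```

```text
[ 0.44685459 -0.09380656  0.21346833] [-0.78916688 -0.72960862 -1.07692823]
```

View pics/F.png

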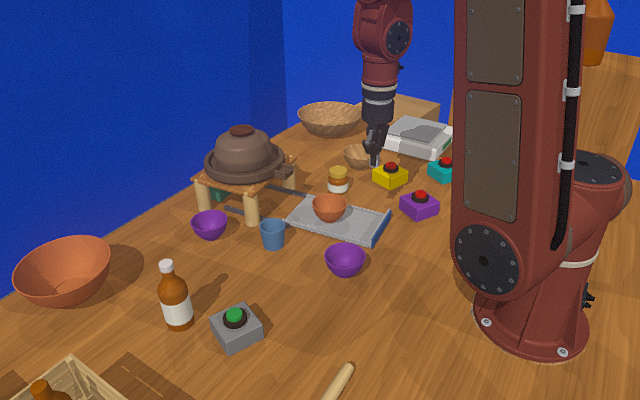

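The tray is drawn out with its lip's far corner at (390,210), the bowl stands on it at (329,208), and nothing else has moved. A quick check of the travel before handing in.

Run:
```python
from h import *
s=ctrl.get_image("side")
c=s["image"][195:250,360:400].astype(int);m=(c[...,2]>c[...,0]+40)&(c[...,2]>c[...,1]+15)
v,u=np.nonzero(m);i=np.argmax(u-v*0.7);j=np.argmin(v);print(u.min()+360,u.max()+360,v.min()+195,v.max()+195)
a=(u[j]+360,v[j]+195);print(a,at_z(s,*a,.04)," was approx [.5633,-.1524]; expect",np.array([.5633,-.1524])-.15*np.array([.9945,.1048]))
```

```text
371 390 210 247
(np.int64(390), np.int64(210)) [ 0.42008707 -0.16581753  0.04      ]  was approx [.5633,-.1524]; expect [ 0.414125 -0.16812 ]
```

```bash
python3 -c "
from plant import ctrl
print(ctrl.hand_in())"
```

```text
the job is handed in; nothing more can be done
None
```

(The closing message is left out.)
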